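# Close up the fuse box

## Robot

A 6-joint arm with a two-finger parallel gripper is mounted at the origin on the work surface. World frame = base frame: x ahead of the robot, y to its left, z up, the work surface at z = 0. Lengths are in m, angles in degrees, forces in N, time in s.
With the tool pointing down it reaches from about 0.325 to 0.9 m from the base axis. Payload 3.5 kg.
Tool frame: the origin (TCP) lies at the very end of the fingers, on their centre line; the grasp point (between the pads) lies 19 mm behind it; z points along the fingers, y is the direction in which the jaws open and shut (so a half turn about z gives the same grasp; the last joint's range is limited). The gripper opens to 85 mm and grips with 20 to 120 N. Pads are 22 mm wide; open, the fingers measure 114 mm over their backs; the gripper's body (76 mm by 85 mm) begins 54 mm behind the grasp point. The pads swing forward as they close: fully open they stand 13 mm farther back than shut.
Start: joints at [-80.925, 15.837, -1.513, 72.651, 0, 84.076], TCP at [0.162, -0.604, 0.231] pointing down, gripper open.
Joint ranges: [-178.77, 178.77], [-48.84, 107.48], [-61.69, 71.31], [-111.58, 123.2], [-90, 87.43], [-180, 180]. Speed limits (degrees/s): [147.25, 147.25, 180, 180, 180, 180].

## Interface

Orientations are given as a 3x3 rotation matrix whose columns are the frame's x, y, z axes.
In Python, from station import status, vision, order, models gives the robot as it stands. The module is installed in compiled form; this text tells all that it offers.
- The arm moves only by the tool play_rows, never from a script. Its argument "deltas" is a list of rows, each a list of 5 numbers: the shift along the tool's x, y, z in m, then the turn about the tool's z in rad, then the opening in per cent of the stroke, from 0 (shut) to 100 (fully open). In form: [[x, y, z, spin, hand], ...]. A call has 1 to 12 rows; each row shifts and turns the commanded pose from where the row before left it, along the tool's axes as they then stand; what a row does not reach is not made up. A row lasts 1/8 s, in which the tool goes at most 62.5 mm and 10.7 degrees, less where a joint would pass 70% of its speed; a pose out of reach is approached as far as the arm can. A call with a gripper value outside its range is refused whole. The fingers move at their own pace and stop on an object; "squeeze" is the grip in N (left out, the last holds). Time passes only in rows, so rows that do not move let the fingers close. It gives the time, the measured TCP pose, the force and the opening at its end, in the units of the state.
- status.get_state(): the state, without advancing time (a new reading comes with each control period).
- vision.get_image(name): name is "scene" or "top" or "wrist"; returns the picture (480x640x3 uint8, red, green, blue); there is no depth.
- vision.calibration(name): a dict with "K" (3x3 intrinsics, pixels), "world_to_cam" (4x4, takes a point from world to camera coordinates). Camera axes: x right, y down, z forward; pixel columns grow to the right and rows downward; lengths in m; the calibration is good to about 2 mm. The wrist camera is an equidistant fisheye: a pixel r from the principal point sees the ray r / f radians off the axis. A picture is of the moment at which its call begins: read the wrist's pose just before it. calibration takes no time and is no camera call; for the wrist camera it gives the pose at the moment of the call.
- order.job_done(): hands the job in, once; it reports no verdict.
Trained networks look in the newest picture that a camera, given by its name, has taken for a name from the list of things; names that differ only in an ending like _2 or _b are one class to them, and where a whole thing is asked for, a point or a joint stands for the part that bears it (a point fixed in the world has none). Each returns a list of dicts, best first, with "confidence" (0 to 1); they miss things now and then, are a little off and sometimes report something else, mostly with a low value. They report only what shows in the picture. A call takes as long as a camera call. They do not tell look-alikes from the thing itself.
- models.boxes_of(query, camera): "at" ([column, row] in pixels, amid what is visible of it).
- models.masks_of(query, camera): "mask" (480x640 bool, what is visible of it) and "at" ([column, row] in pixels, amid what is visible of it).
- models.pinpoint(query, camera): "at" ([column, row] in pixels: a listed point, or the origin of a listed thing).
The state is a dict: "time_s": time; "q": joint angles; "dq": joint speeds; "joint_torque": joint torques, N m; "eef_pos": TCP position; "tool_rot": TCP orientation; "wrist_force": force on the tool from outside, world axes, zero at the start; "wrist_torque": the same for the moment, N m; "finger_gap": finger opening in m.
Only numpy, scipy, OpenCV 4.12 (cv2) and the standard library are available. Lean on these libraries where they do the work, as an engineer would, in place of code of your own. Each camera call takes 0.05 s, during which the arm holds its last target. There are 200 camera calls.

## Task

Close up the car fuse box on the bench: first swing the hinged retaining bar down over the relays until its end clicks into its catch, then set the loose cover squarely on the box and press it straight down until both spring hooks snap over it and it sits fully home. Do not let go: finish with the hand still on the cover, pressing it firmly down. Leave the tools and other things on the bench where they are.

Things in the scene. Friction and masses are not known exactly. Their poses are not given: they have to be found in the camera images.
- fusebox: car fuse and relay box, grey plastic, on a fixed steel plate (124 x 196 x 6 mm). Origin: centre of the plate's underside, on the bench; z up, y along the box, x across. Flange 100 x 148 mm, top 48 mm above the bench; on it a rim 84 x 132 mm, leaning inwards above to guide the cover, 67 mm high. Relays in a row in the middle, fuses beside. A spring hook outside each end, top 77 mm up
- bar (a joint): hinge of the retaining bar (grey, 14 mm wide, 6 thick, 105 long) near the box's -y end, axis along the box's x. 0 = closed: bar level over the relays along +y, top face 76.5 mm above the bench, end under the catch. Grows (rad) as it is lifted; 1.57 = upright, more leans out over the -y end. Stiff: stays where left. At 0.1 to 0.04 rad the catch resists: about 5 to 8 N at bar_press
- bar_hinge (a point): the bar's hinge axis, on the bar's middle line (box frame: x 0, y -52 mm, z 73.5 mm); its axes are the bar's: y along the bar towards its free end, z out of the face that is on top when it is closed
- bar_press (a point): where to push the bar: on its outer face (on top when closed), 82 mm from the hinge axis, 23 mm short of the bar's end; axes as bar_hinge. The catch stands just beyond the bar's end, 2 mm higher than the closed bar, 23 mm from this point
- catch (a joint): the small spring catch at the box's +y end that holds the bar's end down: 0 = at rest, grows (rad) as the bar's end pushes it outwards, and springs back to 0 once the bar's end is under it
- hook_left (a joint): spring hook at the box's +y end: 0 = at rest, upright; grows to about 0.07 rad as the cover's lug pushes it outwards, then springs back to about 0 over the lug when the cover snaps home
- hook_right (a joint): the same at the box's -y end
- seat (a point): centre of the box at the height of its flange top, 48 mm above the bench (box axes): the point cover_foot comes to when the cover is home
- cover: loose black plastic cover, 92 (x) x 140 (y) x 69 mm high, 0.16 kg, right way up on the bench: hollow skirt open below, flat top 37 mm above its edge, on this a centred raised dome 52 (x) x 104 (y) x 31 mm high with upright sides; a lug 4 mm out of each short side. Origin: centre of the skirt's lower edge; z up. Slips over the rim with 1 mm all round, y along the box's y, either way round
- cover_grip (a point): on the cover's middle line, 58 mm above the lower edge of its skirt, 21 mm above the flat top and 10 mm below the dome's top: where the dome is gripped across its 52 mm (x) width; cover axes. With the cover home it is 106 mm above the bench
- cover_foot (a point): centre of the skirt's lower edge. On the way down the hooks resist from about 11 mm above seat, the push rises to some 10 to 15 N and drops suddenly about 5 mm above the seat; then the skirt lands hard on the flange: go on pressing with about 10 N or more
- screwdriver: bystander: screwdriver 200 mm long, lying between the box and the cover
- socket: bystander: deep socket, 25 mm across and 63 mm tall, standing
- wrench: bystander: open-ended wrench 190 mm long, lying beyond the box and cover
- ratchet: bystander: ratchet handle about 200 mm long, lying beyond the box and cover
- meter: bystander: multimeter 160 x 78 x 35 mm, lying to the left
- tray: bystander: open tray of spare relays and fuses, 130 x 170 x 35 mm, to the right
- relay: bystander: one spare relay, 26 x 26 x 32 mm, standing beyond the box and cover
- spray: bystander: spray can, 54 mm across and 190 mm tall, standing beyond on the left
Mind the look-alikes: they are no part of the job. Leave any brown or red look-alike of the fusebox alone.

How it is judged:
By the outcome, as a careful person would: the job done as asked, in the order asked, and still so for the second after the job is handed in, while the arm keeps its last pose, push and grip.
It also fails if it takes over 70 s, if anything falls off the work surface, if the arm or the gripper's body presses on something with over 40 N, if the wrist force passes 120 N, or if a joint passes its speed limit or range.

## Working session

There is one attempt and no reset: what is moved stays moved. The work goes in short steps, Python scripts to look and compute and a tool call to move; the robot and the scene stay as the last step left them, time stands still between calls to the robot, and variables do not carry over. Pictures are saved under pics/ and viewed, about 8 in all and at most 12, crops included, and the job is handed in when it is done.

Besides the shell and the picture viewer there is one more tool, called after "Request:" as name([rows], argument=value, ...), one row to a line, values as JSON. play_rows: Moves the arm, as the interface text tells. Its arguments: {"type":"object","properties":{"deltas":{"type":"array","items":{"type":"array","items":{"type":"number"}}},"squeeze":{"type":"number"}},"required":["deltas"]}

```bash
mkdir -p pics; cat > h.py <<'E'
import numpy as np,cv2
from station import status,vision,order,models
def save(cam,fn,crop=None,s=1):
    im=vision.get_image(cam)[:,:,::-1].copy()
    if crop: im=im[crop[1]:crop[3],crop[0]:crop[2]]
    cv2.imwrite('pics/'+fn,cv2.resize(im,None,fx=s,fy=s,interpolation=cv2.INTER_CUBIC))
def ray(cam,px):
    c=vision.calibration(cam);K=c['K'];T=np.array(c['world_to_cam'])
    K=np.array(K);d=np.array([(px[0]-K[0,2])/K[0,0],(px[1]-K[1,2])/K[1,1]])
    if cam=='wrist':
        r=np.hypot(*d);d=np.r_[d/max(r,1e-9)*np.sin(r),np.cos(r)]
    else: d=np.r_[d,1]
    R=T[:3,:3];return -R.T@T[:3,3],R.T@d
def onz(cam,px,z):
    o,d=ray(cam,px);return o+d*(z-o[2])/d[2]
def proj(cam,P):
    c=vision.calibration(cam);K=np.array(c['K']);T=np.array(c['world_to_cam'])
    p=T[:3,:3]@np.array(P)+T[:3,3]
    if cam=='wrist':
        t=np.arctan2(np.hypot(p[0],p[1]),p[2]);p2=p[:2]/np.hypot(p[0],p[1])*t
    else: p2=p[:2]/p[2]
    return p2*[K[0,0],K[1,1]]+K[:2,2]
E
python3 - <<'E'
from h import *
np.set_printoptions(precision=4,suppress=True)
save('scene','s1.png');save('top','t1.png')
for cam in('scene','top'):
  for q in('fusebox','cover','bar_hinge','bar_press','cover_grip','cover_foot','seat'):
    for r in models.pinpoint(q,cam)[:3]: print(cam,q,np.round(r['at']),round(r['confidence'],2),onz(cam,r['at'],dict(fusebox=0,cover=0,bar_hinge=.0735,bar_press=.1,cover_grip=.058,cover_foot=0,seat=.048)[q]))
s=status.get_state();print(s['eef_pos'],s['tool_rot'],s['finger_gap'],s['wrist_force'])
E
```

```text
scene fusebox [382. 206.] 0.93 [0.3091 0.2032 0.    ]
scene fusebox [244. 268.] 0.83 [ 0.4735 -0.1857  0.    ]
scene fusebox [173. 223.] 0.73 [ 0.2603 -0.3483  0.    ]
scene cover [411. 271.] 0.59 [0.5687 0.1846 0.    ]
scene cover [526. 296.] 0.18 [0.6976 0.3951 0.    ]
scene bar_hinge [368. 184.] 0.71 [0.3045 0.1622 0.0735]
scene bar_hinge [217. 241.] 0.69 [ 0.4538 -0.2351  0.0735]
scene bar_hinge [145. 198.] 0.68 [ 0.2406 -0.4037  0.0735]
scene bar_press [181. 194.] 0.75 [ 0.2822 -0.3087  0.1   ]
scene bar_press [226. 214.] 0.56 [ 0.3937 -0.208   0.1   ]
scene bar_press [352. 346.] 0.4 [ 0.8149 -0.026   0.1   ]
scene cover_grip [408. 252.] 0.76 [0.5661 0.1717 0.058 ]
scene cover_grip [314. 235.] 0.66 [ 0.4635 -0.0181  0.058 ]
scene seat [169. 204.] 0.87 [ 0.2438 -0.349   0.048 ]
scene seat [383. 191.] 0.81 [0.3087 0.2031 0.048 ]
scene seat [354. 344.] 0.67 [ 0.7722 -0.0095  0.048 ]
top fusebox [230. 312.] 0.96 [0.3068 0.2155 0.    ]
top fusebox [366. 252.] 0.82 [ 0.4843 -0.1735  0.    ]
top fusebox [432. 339.] 0.65 [ 0.2385 -0.358   0.    ]
top cover [251. 223.] 0.76 [0.5686 0.1644 0.    ]
top cover [249. 222.] 0.37 [0.5697 0.17   0.    ]
top bar_hinge [249. 312.] 0.61 [0.3078 0.1529 0.0735]
top bar_hinge [453. 341.] 0.46 [ 0.2349 -0.3983  0.0735]
top bar_hinge [391. 256.] 0.44 [ 0.4637 -0.2348  0.0735]
top bar_press [217. 310.] 0.56 [0.3098 0.2357 0.1   ]
top bar_press [384. 248.] 0.5 [ 0.4827 -0.211   0.1   ]
top bar_press [423. 339.] 0.47 [ 0.2404 -0.3135  0.1   ]
top cover_grip [245. 216.] 0.76 [0.5779 0.1764 0.058 ]
top cover_foot [249. 223.] 0.73 [0.5685 0.1708 0.    ]
top seat [435. 336.] 0.76 [ 0.248  -0.3563  0.048 ]
top seat [229. 310.] 0.75 [0.3111 0.2132 0.048 ]
[ 0.1617 -0.6037  0.2313] [[ 0.9659  0.2588  0.    ]
 [ 0.2588 -0.9659 -0.0001]
 [-0.      0.0001 -1.    ]] 0.08564247228001792 [ 0.018  -0.1245 -0.6269]
```

View pics/s1.png

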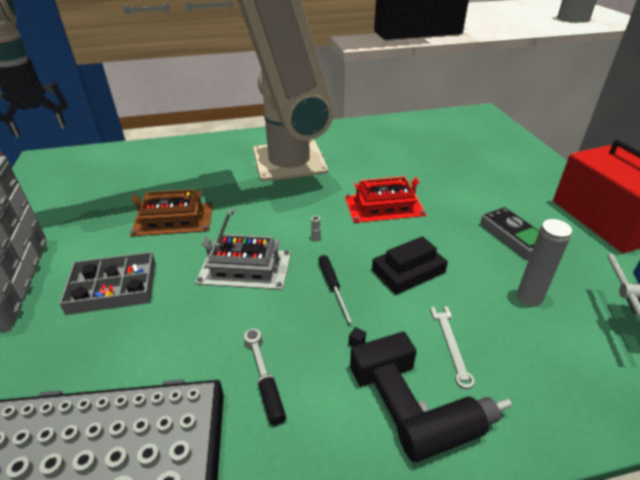

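View pics/t1.png

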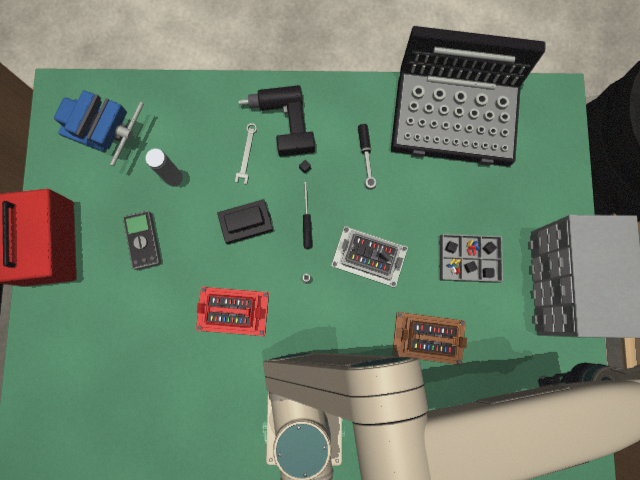

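The grey fuse box (top 370,255; scene 244,268) is the one meant. The red one (232,311) and brown one (430,338) are look-alikes. The loose cover is at top (245,221). I'll confirm with one enlarged composite.

```bash
python3 - <<'E'
from h import *
a=vision.get_image('top');b=vision.get_image('scene')
f=lambda im,x,y,w,h,W,H:cv2.resize(im[y:y+h,x:x+w],(W,H),interpolation=cv2.INTER_CUBIC)
L=f(a,325,215,90,75,720//2*1,300);C=f(a,210,190,90,75,360,300)
S=f(b,190,200,110,92,360,300);S2=f(b,365,225,90,75,360,300)
cv2.imwrite('pics/c1.png',np.vstack([np.hstack([L,C]),np.hstack([S,S2])])[:,:,::-1])
E
```

```text
(no output)
```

View pics/c1.png

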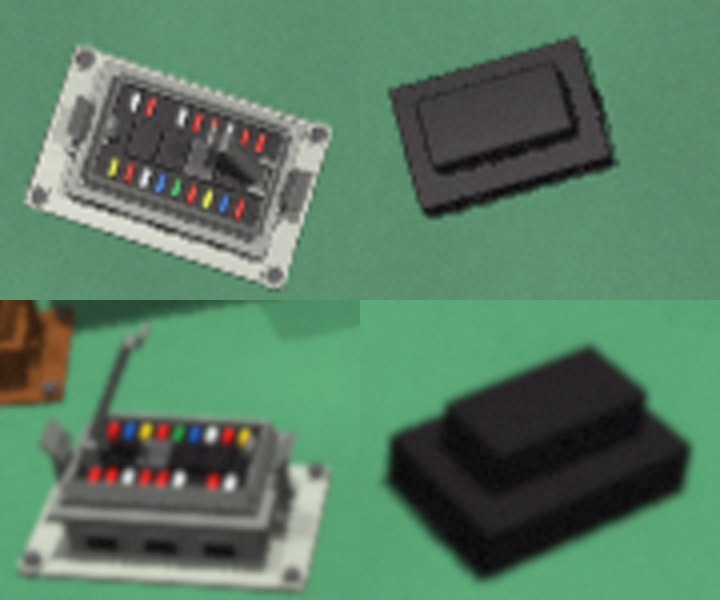

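```bash
python3 - <<'E'
from h import *
np.set_printoptions(precision=4,suppress=True)
P=lambda x,y,ox,oy,z:onz('top',(ox+(x+.0)/4,oy+y/4),z)
b=np.array([P(x,y,325,215,.006) for x,y in((80,45),(330,128),(278,290),(27,205))]);print(b,b.mean(0))
m=(b[0]+b[3]-b[1]-b[2])/2;n=(b[0]+b[1]-b[2]-b[3])/2
print('box len',np.linalg.norm(m),np.linalg.norm(n),'yaw of +y',np.degrees(np.arctan2(m[1],m[0])))
c=np.array([P(x,y,210,190,.069) for x,y in((57,100),(200,65),(216,125),(75,168))]);print(c,c.mean(0))
m2=(c[0]+c[3]-c[1]-c[2])/2;n2=(c[0]+c[1]-c[2]-c[3])/2
print('dome',np.linalg.norm(m2),np.linalg.norm(n2),'yaw',np.degrees(np.arctan2(m2[1],m2[0])))
# bar tip: closest point of rays
o1,d1=ray('top',(325+215/4,215+150/4));o2,d2=ray('scene',(190+145/3.27,200+30/3.26))
A=np.stack([d1,-d2],1);t=np.linalg.lstsq(A,o2-o1,rcond=None)[0];print(o1+d1*t[0],o2+d2*t[1])
o=vision.calibration('wrist');T=np.array(o['world_to_cam']);print(T,-T[:3,:3].T@T[:3,3],o['K'])
E
```

```text
[[ 0.56   -0.1113  0.006 ]
 [ 0.5006 -0.293   0.006 ]
 [ 0.3826 -0.2535  0.006 ]
 [ 0.4419 -0.0732  0.006 ]] [ 0.4713 -0.1827  0.006 ]
box len 0.19051193512271059 0.12424727339134145 yaw of +y 71.83656284293208
[[0.5764 0.2322 0.069 ]
 [0.6027 0.1322 0.069 ]
 [0.5597 0.1198 0.069 ]
 [0.5279 0.2177 0.069 ]] [0.5667 0.1755 0.069 ]
dome 0.10307353583218803 0.047706884929251354 yaw 106.35396396183336
[ 0.4618 -0.1905  0.1587] [ 0.4621 -0.1861  0.1582]
[[ 0.2594 -0.9658 -0.0015 -0.624 ]
 [-0.914  -0.246   0.3226 -0.0421]
 [-0.3119 -0.0823 -0.9465  0.381 ]
 [ 0.      0.      0.      1.    ]] [ 0.2423 -0.5816  0.3733] [[371.6483   0.     316.9364]
 [  0.     371.6483 237.5214]
 [  0.       0.       1.    ]]
```

Request:
play_rows([
  [0.038,-0.0285,-0.007,0,0],
  [0.038,-0.0285,-0.007,0,0],
  [0.038,-0.0285,-0.007,0,0],
  [0.038,-0.0285,-0.007,0,0],
  [0.038,-0.0285,-0.007,0,0],
  [0.038,-0.0285,-0.007,0,0],
  [0.038,-0.0285,-0.007,0,0],
  [0.038,-0.0285,-0.007,0,0],
  [0.038,-0.0285,-0.007,0,0],
  [0.038,-0.0285,-0.007,0,0],
])

```text
time_s: 2.15
eef_pos: [0.4559, -0.2288, 0.3018]
tool_rot: [[0.966, 0.259, 0.001], [0.259, -0.966, -0.0], [0.0, 0.001, -1.0]]
wrist_force: [-0.1, -0.6, 0.9]
finger_gap: 0.0
```

Request:
play_rows([
  [0,0,0,-0.165,0],
  [0,0,0,-0.165,0],
  [0,0,0,-0.165,0],
  [0,0,0,-0.165,0],
  [0,0,0,-0.165,0],
  [0,0,0,-0.165,0],
  [0,0,0,0,0],
])

```text
time_s: 3.02
eef_pos: [0.455, -0.23, 0.3014]
tool_rot: [[0.315, 0.949, 0.0], [0.949, -0.315, -0.0], [-0.0, 0.0, -1.0]]
wrist_force: [-0.1, -0.1, -0.8]
finger_gap: -0.0
```

```bash
python3 - <<'E'
from h import *
np.set_printoptions(precision=4,suppress=True)
s=status.get_state();print(s['time_s'],s['eef_pos'],s['tool_rot'],s['q'])
save('wrist','w1.png')
for q in('fusebox','bar_hinge','bar_press','seat'):
    for r in models.pinpoint(q,'wrist')[:2]: print(q,np.round(r['at']),round(r['confidence'],2),onz('wrist',r['at'],dict(fusebox=0,bar_hinge=.0735,bar_press=.1475,seat=.048)[q]))
E
```

```text
3.025 [ 0.455  -0.23    0.3014] [[ 0.3154  0.949   0.0001]
 [ 0.949  -0.3154 -0.    ]
 [-0.      0.0001 -1.    ]] [-34.087    2.3512  -9.0379  78.6039   0.0018  74.2983]
fusebox [317. 148.] 0.97 [ 0.4697 -0.1865  0.    ]
fusebox [202. 311.] 0.82 [ 0.2448 -0.3464  0.    ]
bar_hinge [319. 198.] 0.91 [ 0.4574 -0.23    0.0735]
bar_hinge [196. 374.] 0.74 [ 0.2293 -0.3994  0.0735]
bar_press [179. 320.] 0.92 [ 0.2947 -0.2843  0.1475]
bar_press [317. 186.] 0.58 [ 0.4634 -0.2039  0.1475]
seat [191. 331.] 0.83 [ 0.2411 -0.3494  0.048 ]
seat [315. 142.] 0.65 [ 0.4706 -0.1759  0.048 ]
```

View pics/w1.png

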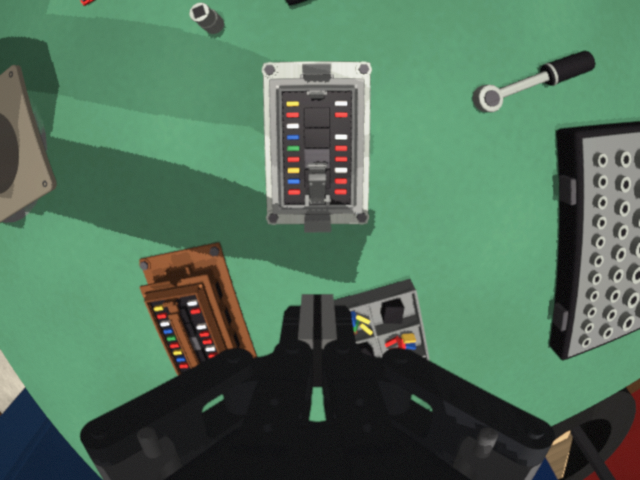

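The wrist view shows the grey box at (317,145), aligned with the tool, with the bar raised at about (318,185). I'll lower the closed fingers behind the bar and sweep it down along its arc.

Request:
play_rows([
  [0,0,0.0495,0,0],
  [0,0,0.0495,0,0],
  [0,0,0.0495,0,0],
  [0.0125,0,0,0,0],
  [0.0125,0,0,0,0],
  [0.0144,0,0.009,0,0],
  [0.013,0,0.0115,0,0],
  [0.0104,0,0.0142,0,0],
])

```text
time_s: 4.28
eef_pos: [0.4757, -0.1696, 0.1181]
tool_rot: [[0.313, 0.95, 0.002], [0.95, -0.313, -0.001], [-0.0, 0.002, -1.0]]
wrist_force: [0.9, -0.2, 0.4]
finger_gap: 0.0001
```

Request:
play_rows([
  [0.0074,0,0.016,0,0],
  [0.0034,0,0.0128,0,0],
  [0,0,0,0,0],
])

```text
time_s: 4.65
eef_pos: [0.4767, -0.1594, 0.0875]
tool_rot: [[0.313, 0.95, -0.003], [0.95, -0.313, 0.001], [0.0, -0.004, -1.0]]
wrist_force: [-1.3, -0.2, 0.4]
finger_gap: 0.0003
```

```bash
python3 - <<'E'
from h import *
save('wrist','w2.png',(120,0,520,300),1.5)
E
```

```text
(no output)
```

View pics/w2.png

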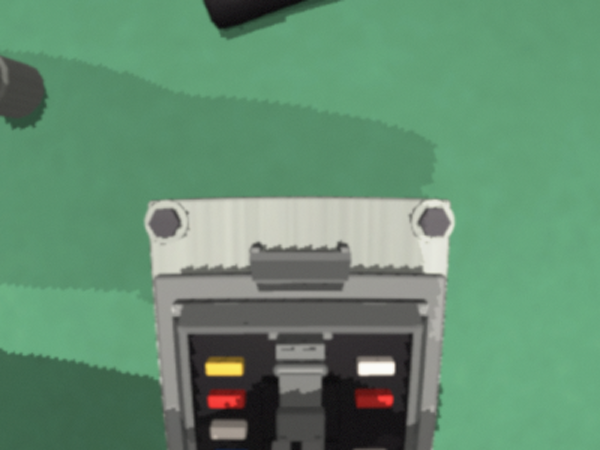

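The bar (end near crop 300,375) is lowered, short of the catch (300,350). Now I'll press it through the catch.

Request:
play_rows([
  [0.001,0,0.004,0,0],
  [0,0,0.004,0,0],
  [0,0,0.002,0,0],
  [0,0,0.002,0,0],
  [0,0,0,0,0],
])

```text
time_s: 5.32
eef_pos: [0.4783, -0.1594, 0.0772]
tool_rot: [[0.314, 0.949, -0.0], [0.949, -0.314, -0.0], [-0.0, -0.0, -1.0]]
wrist_force: [0.1, -0.3, 0.3]
finger_gap: -0.0001
```

Request:
play_rows([
  [0,0,0.002,0,0],
  [0,0,0.002,0,0],
  [0,0,0,0,0],
])

```text
time_s: 5.7
eef_pos: [0.479, -0.1596, 0.0758]
tool_rot: [[0.314, 0.95, 0.001], [0.95, -0.314, -0.001], [-0.0, 0.001, -1.0]]
wrist_force: [-4.2, 2.5, 18.2]
finger_gap: 0.0
```

Request:
play_rows([
  [0,0,-0.03,0,0],
  [-0.03,0,-0.05,0,0],
  [-0.05,0,-0.03,0,50],
  [-0.02,0,0,0,100],
  [0,0,0,0,100],
])

```text
time_s: 6.32
eef_pos: [0.4468, -0.2555, 0.1836]
tool_rot: [[0.316, 0.949, 0.001], [0.949, -0.316, -0.0], [-0.0, 0.001, -1.0]]
wrist_force: [-0.2, 0.5, 0.2]
finger_gap: 0.0544
```

```bash
python3 - <<'E'
from h import *
np.set_printoptions(precision=4,suppress=True)
save('wrist','w3.png',(200,20,440,320),2)
for q in('fusebox','bar_hinge','bar_press','seat'):
    for r in models.pinpoint(q,'wrist')[:1]: print(q,np.round(r['at']),round(r['confidence'],2),onz('wrist',r['at'],dict(fusebox=0,bar_hinge=.0735,bar_press=.0765,seat=.048)[q]))
E
```

```text
fusebox [170. 343.] 0.72 [ 0.2429 -0.3449  0.    ]
bar_hinge [316. 201.] 0.97 [ 0.4538 -0.2289  0.0735]
bar_press [132. 362.] 0.88 [ 0.2463 -0.3155  0.0765]
seat [314. 123.] 0.74 [ 0.4688 -0.1773  0.048 ]
```

View pics/w3.png

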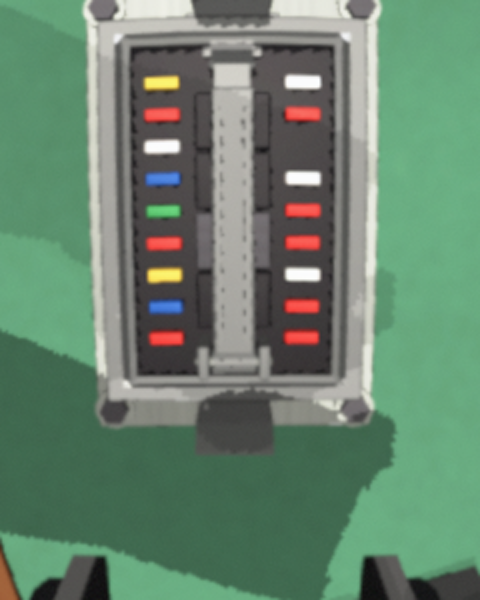

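The bar lies level over the relays with its end under the catch at crop (232,48). I'll refine the box pose from this view (bolts, bar line) and fetch the cover.

```bash
python3 - <<'E'
from h import *
np.set_printoptions(precision=4,suppress=True)
def W(pts,z,s):return np.array([onz('wrist',(s[0]+x/2,s[1]+y/2),z) for x,y in pts])
bolts=[(104,8),(358,8),(355,409),(114,409)]
for z in(.006,.009,.012):
    b=W(bolts,z,(200,20));m=(b[0]+b[1]-b[2]-b[3])/2;n=(b[1]+b[2]-b[0]-b[3])/2
    print(z,b.mean(0),np.linalg.norm(m),np.linalg.norm(n),np.degrees(np.arctan2(m[1],m[0])))
# inner rim corners at top .067 outer light line
r=W([(116,37),(350,37),(346,384),(121,384)],.067,(200,20));m=(r[0]+r[1]-r[2]-r[3])/2;n=(r[1]+r[2]-r[0]-r[3])/2
print('rim',r.mean(0),np.linalg.norm(m),np.linalg.norm(n),np.degrees(np.arctan2(m[1],m[0])))
e=W([(232,66),(236,360)],.0765,(200,20));print('bar line',e,np.degrees(np.arctan2(*(e[0]-e[1])[1::-1])))
E
```

```text
0.006 [ 0.47   -0.1794  0.006 ] 0.1779177675740463 0.10798305081717384 72.31653035127052
0.009 [ 0.47   -0.1793  0.009 ] 0.17624205789035166 0.10696601780019922 72.31653035127052
0.012 [ 0.47   -0.1793  0.012 ] 0.17456634820665712 0.10594898478322458 72.31653035127049
rim [ 0.4705 -0.1791  0.067 ] 0.12352159843137256 0.08038392054290709 71.90236283375035
bar line [[ 0.4853 -0.1328  0.0765]
 [ 0.4556 -0.2277  0.0765]] 72.59504016756566
```

Request:
play_rows([
  [0.054,0.0036,-0.002,0,100],
  [0.054,0.0036,0,0,100],
  [0.054,0.0036,0,0,100],
  [0.054,0.0036,0,0,100],
  [0.054,0.0036,0,0,100],
  [0.054,0.0036,0,0,100],
  [0.054,0.0036,0,0,100],
  [0,0,0,-0.151,100],
  [0,0,0,-0.151,100],
  [0,0,0,-0.151,100],
  [0,0,0,-0.151,100],
  [0,0,0,0,100],
])

```text
time_s: 8.07
eef_pos: [0.589, 0.0977, 0.1848]
tool_rot: [[-0.281, 0.96, -0.001], [0.96, 0.281, 0.0], [0.0, -0.001, -1.0]]
wrist_force: [1.2, 0.0, -0.1]
finger_gap: 0.0855
```

```bash
python3 - <<'E'
from h import *
np.set_printoptions(precision=4,suppress=True)
im=vision.get_image('wrist');print(status.get_state()['eef_pos'])
im=cv2.convertScaleAbs(im[0:300,180:460,::-1],alpha=2.2,beta=10)
cv2.imwrite('pics/w4.png',cv2.resize(im,None,fx=2,fy=2,interpolation=cv2.INTER_CUBIC))
for q,z in(('cover',0),('cover_grip',.058),('cover_foot',0)):
    for r in models.pinpoint(q,'wrist')[:1]: print(q,np.round(r['at']),round(r['confidence'],2),onz('wrist',r['at'],z))
E
```

```text
[0.5891 0.0975 0.1849]
cover [316. 116.] 0.69 [0.5648 0.1779 0.    ]
cover_grip [318. 114.] 0.82 [0.5661 0.1792 0.058 ]
```

View pics/w4.png

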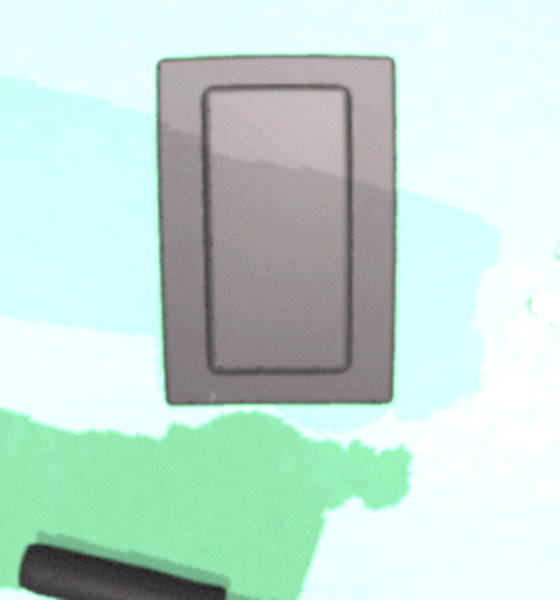

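```bash
python3 - <<'E'
from h import *
np.set_printoptions(precision=4,suppress=True)
for z,p in((.068,[(206,87),(349,87),(350,370),(210,372)]),(.037,[(159,60),(395,58),(392,403),(167,404)])):
    b=np.array([onz('wrist',(180+x/2,y/2),z) for x,y in p]);m=(b[0]+b[1]-b[2]-b[3])/2;n=(b[1]+b[2]-b[0]-b[3])/2
    print(z,b.mean(0),np.linalg.norm(m),np.linalg.norm(n),np.degrees(np.arctan2(m[1],m[0])),np.degrees(np.arctan2(n[1],n[0]))+90)
E
```

```text
0.068 [0.5675 0.1793 0.068 ] 0.10051910770876646 0.04916209376566178 106.83856665186573 106.79897692153807
0.037 [0.5676 0.1791 0.037 ] 0.13804970079372686 0.09063468078942284 106.75081780698862 106.76015305226386
```

Request:
play_rows([
  [0.042,0.0011,0.02,-0.009,100],
  [0.0425,0.0011,0.03,0,100],
  [0,0,0.03,0,100],
  [0,0,0.03,0,100],
  [0,0,0.02,0,100],
  [0,0,0.013,0,100],
  [0,0,0,0,100],
])

```text
time_s: 9.15
eef_pos: [0.5667, 0.1783, 0.0414]
tool_rot: [[-0.289, 0.957, -0.002], [0.957, 0.289, -0.0], [0.0, -0.002, -1.0]]
wrist_force: [0.8, 0.4, 0.3]
finger_gap: 0.0853
```

Request:
play_rows([
  [0,0,0,0,40],
  [0,0,0,0,40],
  [0,0,0,0,40],
  [0,0,0,0,40],
  [0,0,0,0,40],
  [0,0,0,0,40],
], squeeze=80)

```text
time_s: 9.9
eef_pos: [0.5691, 0.1787, 0.0439]
tool_rot: [[-0.29, 0.957, 0.003], [0.957, 0.29, 0.001], [-0.0, 0.003, -1.0]]
wrist_force: [-0.6, 1.0, 5.9]
finger_gap: 0.0505
```

Dome gripped (gap 50.5 mm). Lifting, then checking the held cover.

Request:
play_rows([
  [0,0,-0.01,0,40],
  [0,0,-0.03,0,40],
  [0,0,-0.05,0,40],
  [0,0,-0.05,0,40],
  [0,0,-0.03,0,40],
  [0,0,0,0,40],
  [0,0,0,0,40],
])

```text
time_s: 10.78
eef_pos: [0.5662, 0.1782, 0.2106]
tool_rot: [[-0.29, 0.957, -0.003], [0.957, 0.29, -0.001], [0.0, -0.003, -1.0]]
wrist_force: [0.2, 0.2, -1.9]
finger_gap: 0.0503
```

```bash
python3 - <<'E'
from h import *
np.set_printoptions(precision=4,suppress=True)
for i in range(2):
    s=status.get_state();print(s['eef_pos'],s['finger_gap'],s['wrist_force']);im=vision.get_image('wrist')
im=cv2.convertScaleAbs(im[140:440,150:490,::-1],alpha=2.2,beta=10)
cv2.imwrite('pics/w5.png',cv2.resize(im,None,fx=2,fy=2,interpolation=cv2.INTER_CUBIC))
E
```

```text
[0.5662 0.1782 0.2106] 0.05033273405997614 [ 0.2383  0.2226 -1.9289]
[0.5659 0.1781 0.21  ] 0.05067357603707045 [ 0.1112 -0.4544 -2.1853]
```

View pics/w5.png

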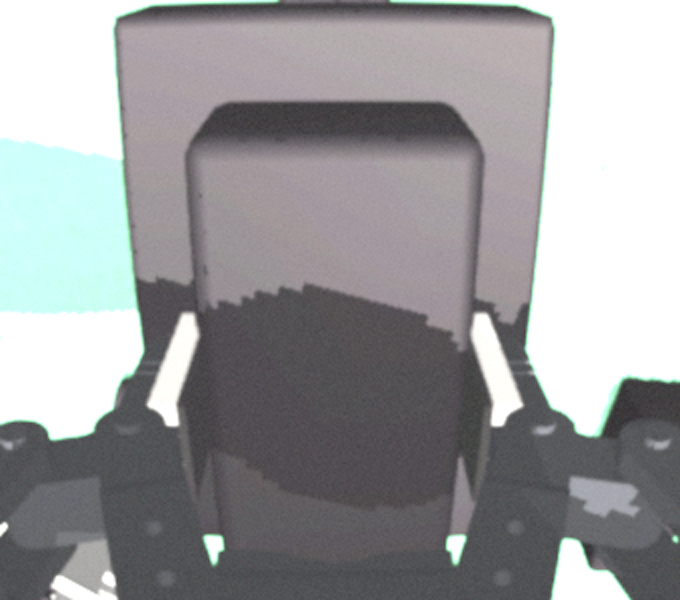

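Cover is held level and square, with its front top edge at crop corners (116,20)–(552,20). I'll compute its offset from the TCP.

```bash
python3 - <<'E'
from h import *
np.set_printoptions(precision=4,suppress=True)
s=status.get_state();p=np.array(s['eef_pos']);R=np.array(s['tool_rot'])
for dz in(-.005,-.007,-.009):
    a=[R.T@(onz('wrist',(150+x/2,140+y/2),p[2]+dz)-p) for x,y in((116,20),(552,20))]
    print(dz,a[0],a[1],'width',np.linalg.norm(a[0]-a[1]))
for x,y in((194,145),(480,145)): print('dome',R.T@(onz('wrist',(150+x/2,140+y/2),p[2]-.007+.031)-p))
E
```

```text
-0.005 [ 0.0712 -0.0437  0.0052] [0.0713 0.0444 0.0048] width 0.08818307145573812
-0.007 [ 0.071  -0.0443  0.0072] [0.0711 0.045  0.0068] width 0.08938314288844963
-0.009 [ 0.0708 -0.0449  0.0092] [0.0709 0.0456 0.0088] width 0.09058321432116105
dome [ 0.0524 -0.0229 -0.0239]
dome [ 0.0525  0.0246 -0.0241]
```

Request:
play_rows([
  [-0.0393,-0.0245,0,0,40],
  [-0.0393,-0.0245,0,0,40],
  [-0.0393,-0.0245,0,0,40],
  [-0.0393,-0.0245,0,0,40],
  [-0.0393,-0.0245,0,0,40],
  [-0.0393,-0.0245,0,0,40],
  [-0.0393,-0.0245,0,0,40],
  [-0.0393,-0.0245,0,0,40],
  [0,0,0,0.151,40],
  [0,0,0,0.151,40],
  [0,0,0,0.151,40],
  [0,0,0,0.151,40],
])

```text
time_s: 12.38
eef_pos: [0.4698, -0.1787, 0.2103]
tool_rot: [[0.31, 0.951, -0.003], [0.951, -0.31, 0.002], [0.001, -0.004, -1.0]]
wrist_force: [-0.4, -0.6, -1.1]
finger_gap: 0.0507
```

Request:
play_rows([
  [0,0,0.03,0,40],
  [0,0,0,0,40],
  [0,0,0,0,40],
])

```text
time_s: 12.75
eef_pos: [0.4706, -0.179, 0.1819]
tool_rot: [[0.305, 0.952, -0.001], [0.952, -0.305, 0.001], [0.0, -0.002, -1.0]]
wrist_force: [0.1, -1.4, -1.0]
finger_gap: 0.0507
```

```bash
cat > off.py <<'E'
from h import *
np.set_printoptions(precision=4,suppress=True)
S=[]
for i in range(4): S.append(status.get_state());vision.get_image('top')
p=np.mean([s['eef_pos'] for s in S],0);R=S[-1]['tool_rot'];d=np.array([.4694,-.1801,0])-p
print(p,'yaw',np.degrees(np.arctan2(R[1][0],R[0][0])),'tool delta',(np.array(R).T@d)[:2],S[-1]['wrist_force'],S[-1]['finger_gap'],S[-1]['time_s'])
E
python3 off.py; python3 -c "
from h import *
save('wrist','w6.png',(120,60,520,360),2)"
```

```text
[ 0.4713 -0.1794  0.1827] yaw 72.2413004377218 tool delta [-0.0012 -0.0018] [ 0.703  -0.2506 -0.7632] 0.05036492246966022 12.9
```

View pics/w6.png

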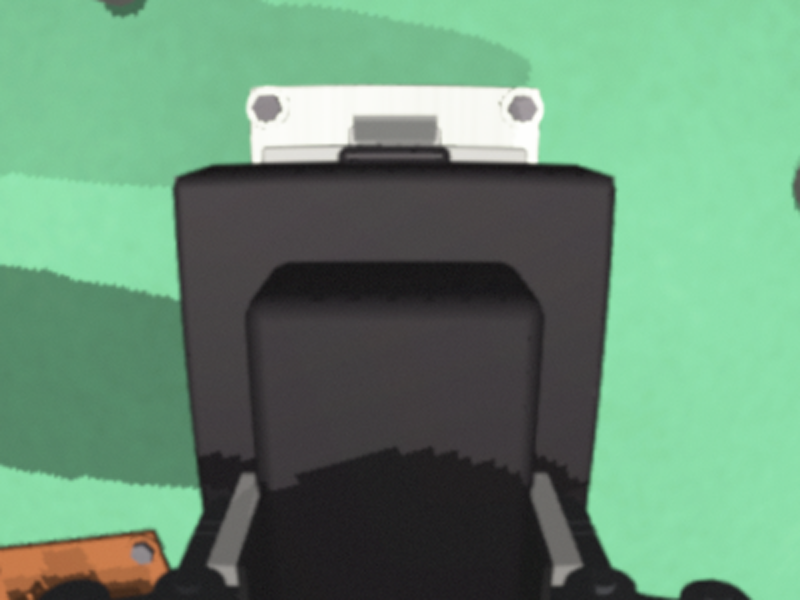

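The hook, bolts, cover and lug are all centred near column 394, so the lateral alignment is right. I'll check along the box.

```bash
python3 - <<'E'
from h import *
np.set_printoptions(precision=4,suppress=True)
s=status.get_state();p=np.array([.4711,-.1793,.1825]);R=np.array(s['tool_rot'])
f=lambda x,y,z:R.T@(onz('wrist',(120+x/2,60+y/2),z)-p)
print(s['eef_pos'])
for z in(.007,.009): print('bolts',f(266,107,z),f(522,107,z))
print('plate edge',f(260,87,.006),f(540,87,.006))
print('cover front',f(175,182,p[2]-.007),f(614,182,p[2]-.007))
E
```

```text
[ 0.4716 -0.1795  0.1832]
bolts [ 0.0868 -0.0539  0.1754] [0.0868 0.0547 0.1756]
bolts [ 0.0868 -0.0535  0.1734] [0.0868 0.0543 0.1736]
plate edge [ 0.0956 -0.0565  0.1764] [0.0959 0.0625 0.1766]
cover front [ 0.0706 -0.0446  0.0069] [0.0706 0.0458 0.0071]
```

Request:
play_rows([
  [-0.002,0,0.03,0,40],
  [0,0,0.03,0,40],
  [0,0,0.005,0,40],
  [0,0,0,0,40],
])

```text
time_s: 13.5
eef_pos: [0.4708, -0.1813, 0.1179]
tool_rot: [[0.305, 0.952, 0.0], [0.952, -0.305, -0.0], [-0.0, 0.0, -1.0]]
wrist_force: [0.5, -0.9, -1.1]
finger_gap: 0.0507
```

Request:
play_rows([
  [0,0,0.003,0,40],
  [0,0,0.003,0,40],
  [0,0,0.003,0,40],
  [0,0,0.002,0,40],
  [0,0,0,0,40],
])

```text
time_s: 14.12
eef_pos: [0.4705, -0.1815, 0.1063]
tool_rot: [[0.305, 0.952, -0.0], [0.952, -0.305, -0.001], [-0.001, 0.0, -1.0]]
wrist_force: [0.1, -0.6, -1.2]
finger_gap: 0.0502
```

```bash
python3 off.py
```

```text
[ 0.4705 -0.1815  0.1064] yaw 72.22614345822359 tool delta [ 0.001  -0.0015] [ 0.0888 -1.232  -1.8813] 0.050255586885709025 14.275
```

The skirt is about 5 mm over the rim with no side force. Continuing to press.

Request:
play_rows([
  [0,0,0.002,0,40],
  [0,0,0.002,0,40],
  [0,0,0.002,0,40],
  [0,0,0,0,40],
], squeeze=100)

```text
time_s: 14.82
eef_pos: [0.4711, -0.1822, 0.1009]
tool_rot: [[0.306, 0.952, 0.001], [0.952, -0.306, -0.002], [-0.002, 0.002, -1.0]]
wrist_force: [-0.6, -4.2, 3.5]
finger_gap: 0.0501
```

Request:
play_rows([
  [0,0,0.0015,0,40],
  [0,0,0.0015,0,40],
  [0,0,0,0,40],
])

```text
time_s: 15.2
eef_pos: [0.4715, -0.1826, 0.099]
tool_rot: [[0.306, 0.952, 0.002], [0.952, -0.305, -0.003], [-0.002, 0.003, -1.0]]
wrist_force: [-2.7, -4.8, 9.4]
finger_gap: 0.0505
```

Request:
play_rows([
  [0,0,0.0015,0,40],
  [0,0,0.0015,0,40],
  [0,0,0,0,40],
])

```text
time_s: 15.58
eef_pos: [0.4702, -0.1818, 0.0937]
tool_rot: [[0.306, 0.952, -0.001], [0.952, -0.306, -0.002], [-0.002, -0.0, -1.0]]
wrist_force: [-0.9, -5.8, -1.3]
finger_gap: 0.05
```

The hooks snapped (the force dropped). Relieving the side load a little and pressing home.

Request:
play_rows([
  [-0.0008,0,0.0015,0,40],
  [0,0,0.001,0,40],
  [0,0,0,0,40],
])

```text
time_s: 15.95
eef_pos: [0.4699, -0.1821, 0.0921]
tool_rot: [[0.305, 0.952, -0.001], [0.952, -0.305, -0.0], [-0.0, -0.001, -1.0]]
wrist_force: [-2.8, -4.9, 3.6]
finger_gap: 0.0501
```

Request:
play_rows([
  [0,0,0.001,0,40],
  [0,0,0.001,0,40],
  [0,0,0,0,40],
])

```text
time_s: 16.32
eef_pos: [0.4698, -0.1821, 0.092]
tool_rot: [[0.305, 0.952, -0.001], [0.952, -0.305, -0.001], [-0.001, -0.0, -1.0]]
wrist_force: [-7.9, -2.3, 17.2]
finger_gap: 0.0499
```

Request:
play_rows([
  [-0.0004,-0.0008,0.001,0,40],
  [0,0,0,0,40],
  [0,0,0,0,40],
])

```text
time_s: 16.7
eef_pos: [0.4698, -0.1821, 0.092]
tool_rot: [[0.305, 0.952, 0.001], [0.952, -0.305, -0.0], [0.0, 0.001, -1.0]]
wrist_force: [-8.4, 0.0, 21.4]
finger_gap: 0.0501
```

```bash
python3 off.py; python3 - <<'E'
from h import *
a=vision.get_image('wrist')[60:300,150:480];b=vision.get_image('scene')[180:300,180:310]
f=lambda im,W,H:cv2.resize(cv2.convertScaleAbs(im,alpha=1.6),(W,H),interpolation=cv2.INTER_CUBIC)
cv2.imwrite('pics/f1.png',np.hstack([f(a,400,370),f(b,400,370)])[:,:,::-1])
E
```

```text
[ 0.4698 -0.1821  0.0919] yaw 72.22592458695723 tool delta [ 0.0017 -0.0011] [-7.4869 -0.2134 21.8986] 0.05037627870358777 16.85
```

View pics/f1.png

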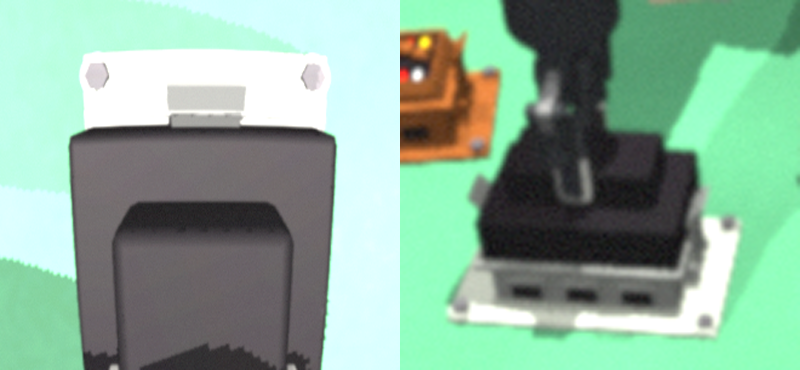

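The cover sits level on the flange. The +y hook is over its lug at (205,120), and the push is a steady 21 N.

```bash
python3 -c "
from h import *
print(order.job_done())"
```

```text
the job is handed in; nothing more can be done
None
```

The fuse box is closed and the job is handed in, at about 17 s of the 70 s allowed. The hand is still gripping the cover and pressing it down.

- **Bar:** I swung the bar down with the closed fingers and pressed it through its catch. It stopped solid at 18 N with the fingertips at 75.8 mm (nominal closed height 76.5 mm). The wrist picture then showed its end under the catch.
- **Cover:** I gripped it by the dome and lowered it square over the rim. The push was about 9 N at the last reading before the hooks gave, then fell to about zero. The skirt landed at the expected height, and the hand now presses with about 21 N.
- **Last checks:** The pictures show the cover level on the flange and the +y hook over its lug. I saw no bystander touched on the way, but took no final picture of the whole bench.
- **Less certain:**
  - The -y hook was hard to see in the last picture, so I take it to be snapped from the seated height and level cover.
  - A side load of about 8 N remained on the wrist.
  - The top and wrist cameras disagreed by about 3.5 mm. I used the wrist camera for both box and cover so that the error would largely cancel.

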